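# Lock the tablet checker's window ring with the two-pin spanner

## Robot

A 7-joint arm with a two-finger parallel gripper is mounted at the origin on a cart in front of the work surface, level with it; the furniture and walls round the work are solid. World frame = base frame: x ahead of the robot, y to its left, z up, the work surface at z = 0. Lengths are in m, angles in rad, forces in N, time in s.
With the tool pointing down it reaches from about 0.35 to 0.9 m from the base axis. Payload 7.2 kg.
Tool frame: the origin (TCP) lies midway between the tips of the shut fingers; the grasp point (between the pads) lies 19 mm behind it (ctrl.grasp_offset is the z of the grasp point in the tool frame, in m); z points along the fingers, y is the direction in which the jaws open and shut (so a half turn about z gives the same grasp; the last joint's range is limited). The gripper opens to 85 mm and grips with 20 to 120 N. Pads are 22 mm wide; open, the fingers measure 114 mm over their backs; the gripper's body (76 mm by 85 mm) begins 54 mm behind the grasp point. The pads swing forward as they close: fully open they stand 13 mm farther back than shut.
Start: joints at [1.185, 0.411, -0.013, 1.596, 0.006, 1.134, -0.082], TCP at [0.195, -0.594, 0.231] pointing down, gripper open.
Joint ranges: [-2.95, 2.95], [-0.29, 1.99], [-1.47, 1.44], [0.14, 2.54], [-1.03, 4.17], [0.13, 1.85], [-2.86, 2.86]. Speed limits (rad/s): [2.39, 2.39, 3.01, 3.01, 3.14, 3.14, 3.14].

## Interface

Orientations are given as a unit quaternion [x, y, z, w].
In Python, from plant import ctrl gives the robot as it stands.
- The arm moves only by the tool send_rows, never from a script. Its argument "steps" is a list of rows, each an object with "delta_pos": the shift along the tool's x, y, z scaled (see below), a list of three; "twist": the turn, a rotation vector about the tool's x, y, z scaled (see below), a list of three. In form: [{"delta_pos": [x, y, z], "twist": [wx, wy, wz]}, ...]. A call has 1 to 8 rows; each row is the pose to reach, as a shift and turn from the pose measured when the call began, along the tool's axes at that moment; what a row does not reach only later rows make up. The controller multiplies each number of a shift by 25 cm and each number of a turn by 2 rad. A row lasts 1/8 s, in which the tool goes at most 62.5 mm and 10.7 degrees, less where a joint would pass 70% of its speed; a pose out of reach is approached as far as the arm can. A call with a number of a shift or a turn outside -1 to 1 is refused whole. A call with a gripper value outside its range is refused whole. "grip" is the closure, from 0 (fully open) to 1 (shut), set as the call begins (left out, the last holds). The fingers move at their own pace and stop on an object; "squeeze" is the grip in N (left out, the last holds). Time passes only in rows, so rows that repeat a pose let the fingers close. It gives the time, the measured TCP pose, the force and the opening at its end, in the units of the state.
- ctrl.get_obs(): the state, without advancing time (a new reading comes with each control period).
- ctrl.camera(name): name is "scene" or "side" or "wrist"; returns a dict with "img" (480x640x3 uint8, blue, green, red), "fovy" (degrees; the focal length in pixels is half the picture's height over the tangent of half this angle, whatever the lens; pixels are square), "cx", "cy" (the principal point, pixels), "R" (3x3) and "t" (3): a world point X has camera coordinates R X + t. Camera axes: x right, y down, z forward; pixel columns grow to the right and rows downward; lengths in m; the calibration is good to about 2 mm. A picture is of the moment at which its call begins. There is no depth.
- ctrl.job_done(): hands the job in, once; it reports no verdict.
Trained networks look in the newest picture that a camera, given by its name, has taken for a name from the list of things; names that differ only in an ending like _2 or _b are one class to them, and where a whole thing is asked for, a point or a joint stands for the part that bears it (a point fixed in the world has none). Each returns a list of dicts, best first, with "score" (0 to 1); they miss things now and then, are a little off and sometimes report something else, mostly with a low value. They report only what shows in the picture. A call takes as long as a camera call. They do not tell look-alikes from the thing itself.
- ctrl.masks_of(camera, name): "pixels" (480x640 bool, what is visible of it) and "pixel" ([column, row] in pixels, amid what is visible of it).
The state is a dict: "clock": time; "joint_pos": joint angles; "joint_vel": joint speeds; "joint_efforts": joint torques, N m; "ee_pos": TCP position; "orientation": TCP orientation; "ft_force": force on the tool from outside, world axes, zero at the start; "torque": the same for the moment, N m; "opening": opening from 0.0 (shut) to 1.0 (fully open).
Only numpy, scipy, OpenCV 4.12 (cv2) and the standard library are available. Lean on these libraries where they do the work, as an engineer would, in place of code of your own. Each camera call takes 0.05 s, during which the arm holds its last target.

## Task

The tablet checker's glass window has been cleaned and put back, but its aluminium retaining ring is still slack. Take the orange-handled two-pin spanner from its stand, feel its pins gently into the ring's two holes without leaning on the glass, and turn the ring clockwise until it is firmly tight against its stop, without forcing it. Then put the spanner back upright in its stand, leaving the bottle, the vial and the paper cup where they are.

Things in the scene. Friction and masses are not known exactly. Their poses are not given: they have to be found in the camera images.
- checker: fixed low white box, 180 x 150 mm, 52 mm high, with a grey round bezel on top (100 mm across at its foot). Origin under the box's middle at worktop height; z up, front (display) at -x. Glass under the ring cracks if the spanner bears on checker or ring with over 40 N
- window_port (a point): centre of the bezel's bore at its rim: 18 mm to +x of the checker's origin, 72 mm up; axes as the checker's. Bore 71 mm across, 20 mm deep. Two red dots on the rim, 40 mm to the +y and -y side of this point, mark the locked place: the ring's holes then stand in line with them. Slack, the holes start 0.6 to 1.3 rad anticlockwise of them (from above); 1.4 is the backward limit
- ring_face (a point): centre of the top of the aluminium ring in the bore (67 mm wide), checker's axes: it does not turn, the holes' angle is not measured. Two 8 mm through holes 40 mm apart, 10 mm deep. Clockwise it sinks 2.5 mm per rad to its stop, 10 mm below the rim. Turns stiffly (0.13 to 0.17 N m), stays put; at the stop the moment climbs 0.1 per 0.01 rad; 0.3 to 0.4 is firm. Pressed over 6 N it drags along
- spanner: loose, upright, 150 g. Steel foot bar 62 x 24 x 7 mm, round ends; under it two round-nosed pins 5.5 mm thick, 9 mm long, 40 mm apart along the bar; 15 mm round stem; orange paddle 46 mm wide (along the bar), 16 mm thick, from 34 to 68 mm above the origin. Origin: centre of the bar's underside, where the pins begin; x along the bar, y across the paddle's thickness, z up
- spanner_grip (a point): centre of the spanner's orange paddle, 51 mm above the spanner's origin; axes as the spanner's; pinch it across its 16 mm (y)
- spanner_stand: fixed round dark steel stand: foot 80 mm across, cup 64 mm across, flat rim 26 mm above the worktop, inside 52 mm across, floor 5 mm above the worktop. The spanner's bar rests across the rim with both pins hanging inside, at any yaw. Origin: centre of its underside, z up
- pill_bottle: white tablet bottle, 48 mm across, 88 mm high, loose, must stay; origin at the centre of its underside
- tablet_vial: open amber vial with tablets, 35 mm across, 82 mm high, loose, must stay; origin at the centre of its underside
- dose_cup: pleated paper dose cup, 38 mm across, 29 mm high, loose, must stay; origin at the centre of its underside
Mind the look-alikes: they are no part of the job. What is meant by the spanner is not blue, and is the smaller of those in its own colour.

How it is judged:
By the outcome, as a careful person would: the job done as asked, in the order asked, and still so for the second after the job is handed in, with the robot touching nothing.
It also fails if it takes over 67 s, if anything falls off the work surface, if the arm or the gripper's body presses on something with over 40 N, if the wrist force passes 120 N, or if a joint passes its speed limit or range.

## Working session

There is one attempt and no reset: what is moved stays moved. The work goes in short steps, Python scripts to look and compute and a tool call to move; the robot and the scene stay as the last step left them, time stands still between calls to the robot, and variables do not carry over. Pictures are saved under pics/ and viewed, and the job is handed in when it is done.

Besides the shell and the picture viewer there is one more tool, called after ">>>" by a JSON object that holds its "api" and its "payload". send_rows: Moves the arm, as the interface text tells. Its arguments: {"type":"object","properties":{"steps":{"type":"array"},"grip":{"type":"number"},"squeeze":{"type":"number"}},"required":["steps"]}

```bash
ls; mkdir -p pics
cat > h.py <<'E'
import numpy as np,cv2
from plant import ctrl
def snap(n,f=None):
    c=ctrl.camera(n)
    if f: cv2.imwrite('pics/'+f,c['img'])
    return c
def ray(c,p):
    f=240/np.tan(np.radians(c['fovy'])/2)
    d=np.array([(p[0]-c['cx'])/f,(p[1]-c['cy'])/f,1.])
    R=np.array(c['R']);t=np.array(c['t'])
    return -R.T@t,R.T@d
def onz(c,p,z):
    o,d=ray(c,p);return o+d*(z-o[2])/d[2]
def proj(c,X):
    f=240/np.tan(np.radians(c['fovy'])/2)
    q=np.array(c['R'])@np.array(X)+np.array(c['t'])
    return np.array([c['cx']+f*q[0]/q[2],c['cy']+f*q[1]/q[2]])
E
python3 - <<'E'
from h import *
o=ctrl.get_obs();print({k:np.round(v,3).tolist() for k,v in o.items()}, ctrl.grasp_offset)
for n in ['scene','side','wrist']:
    c=snap(n,n+'0.png');print(n,c['fovy'],c['cx'],c['cy'],np.round(-np.array(c['R']).T@c['t'],3),np.round(c['R'],3).tolist())
    for k in ['checker','spanner','spanner_stand','window_port','ring_face','spanner_grip','pill_bottle','tablet_vial','dose_cup']:
        try: print(k,[(np.round(m['pixel']).tolist(),round(m['score'],2),int(m['pixels'].sum())) for m in ctrl.masks_of(n,k)])
        except Exception as e: print(k,e)
print(ctrl.get_obs()['clock'])
E
```

```text
pics
{'clock': 0.0, 'joint_pos': [1.185, 0.412, -0.013, 1.597, 0.006, 1.134, -0.082], 'joint_vel': [-0.0, -0.001, 0.0, 0.002, -0.0, -0.001, 0.0], 'joint_efforts': [-0.0, -60.063, 0.682, -29.94, 0.014, 0.011, -0.0], 'ee_pos': [0.195, -0.593, 0.23], 'orientation': [0.987, 0.158, -0.0, -0.001], 'ft_force': [-0.138, -0.24, 0.394], 'torque': [0.039, 0.044, -0.04], 'opening': 1.0} -0.0187
scene 42.315407916574415 325.54795219762116 245.0474972402228 [-0.262  0.731  0.713] [[-0.645, -0.764, -0.023], [-0.392, 0.356, -0.848], [0.657, -0.538, -0.529]]
checker [([411.0, 237.0], 0.73, 4643)]
spanner [([208.0, 314.0], 0.76, 1800), ([379.0, 275.0], 0.74, 426), ([275.0, 283.0], 0.7, 755)]
spanner_stand [([274.0, 311.0], 0.71, 797), ([372.0, 302.0], 0.34, 835)]
window_port [([413.0, 232.0], 0.83, 4733)]
ring_face [([409.0, 213.0], 0.71, 248), ([275.0, 308.0], 0.56, 836), ([407.0, 234.0], 0.42, 4800)]
spanner_grip [([273.0, 281.0], 0.87, 827), ([210.0, 312.0], 0.74, 1749), ([381.0, 276.0], 0.72, 513)]
pill_bottle [([265.0, 240.0], 0.75, 970)]
tablet_vial [([375.0, 305.0], 0.6, 769)]
dose_cup [([321.0
[... 379 characters left out ...]
[397.0, 379.0], 0.63, 16838), ([271.0, 213.0], 0.33, 989)]
ring_face [([413.0, 350.0], 0.95, 1508)]
spanner_grip [([271.0, 214.0], 0.93, 966), ([243.0, 169.0], 0.9, 1618), ([274.0, 311.0], 0.59, 1503), ([394.0, 376.0], 0.45, 16611)]
pill_bottle [([270.0, 215.0], 0.57, 979), ([376.0, 219.0], 0.55, 1429)]
tablet_vial [([216.0, 292.0], 0.73, 1222), ([270.0, 211.0], 0.32, 949)]
dose_cup [([183.0, 255.0], 0.76, 479)]
wrist 62.947358617295706 328.4390636522008 234.7440973721385 [ 0.269 -0.571  0.373] [[0.312, -0.95, 0.0], [-0.905, -0.297, 0.305], [-0.29, -0.095, -0.952]]
checker []
spanner []
spanner_stand []
window_port []
ring_face []
spanner_grip []
pill_bottle []
tablet_vial []
dose_cup []
1.5
```

View pics/scene0.png

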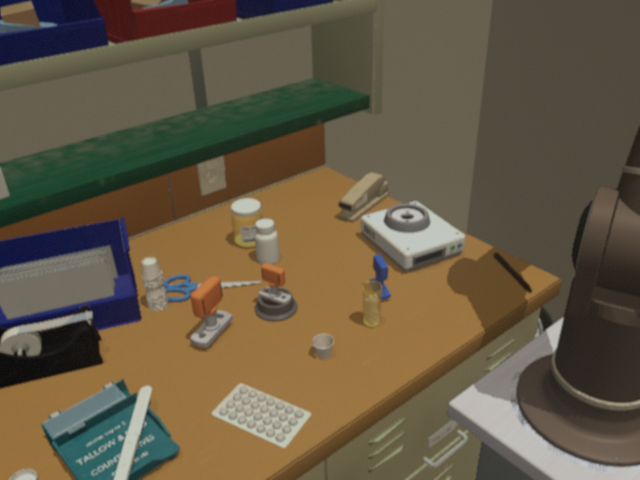

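View pics/side0.png

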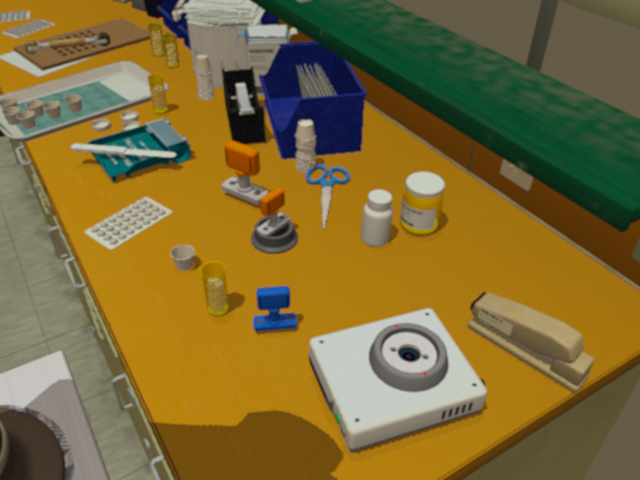

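Three candidates in the side view: small orange spanner in the dark stand (272,213), larger orange one on a grey foot (243,169), and a blue one (274,309). The small orange one fits, because it isn't blue and is the smaller of the two orange ones. I'll confirm it in a crop and measure.

Run:
```python
import cv2,numpy as np
s=cv2.imread('pics/side0.png');c=cv2.imread('pics/scene0.png')
a=cv2.resize(s[130:260,210:310],None,fx=4,fy=4,interpolation=cv2.INTER_CUBIC)
b=cv2.resize(c[250:330,235:315],(400,400),interpolation=cv2.INTER_CUBIC)
im=np.zeros((520,800,3),np.uint8);im[:520,:400]=a;im[:400,400:]=b
cv2.imwrite('pics/crop1.png',im)
cv2.imwrite('pics/crop2.png',cv2.resize(s[310:400,355:465],None,fx=6.5,fy=6.5,interpolation=cv2.INTER_CUBIC))
```

```text
(no output)
```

View pics/crop1.png

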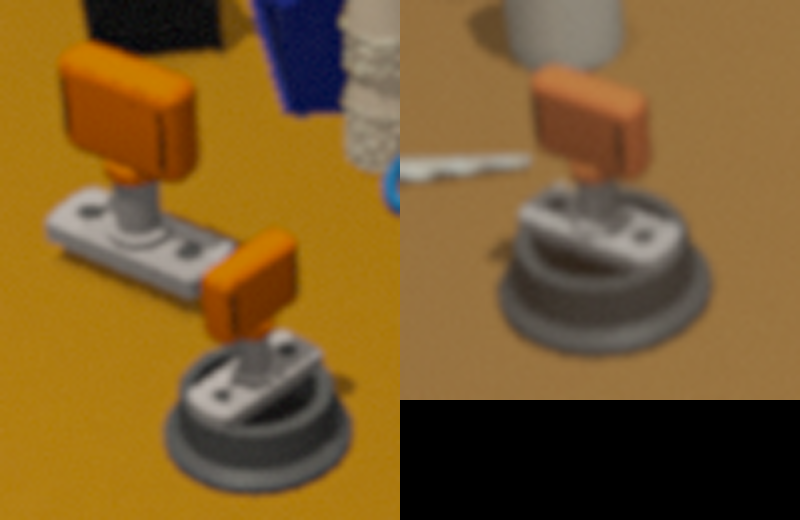

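View pics/crop2.png

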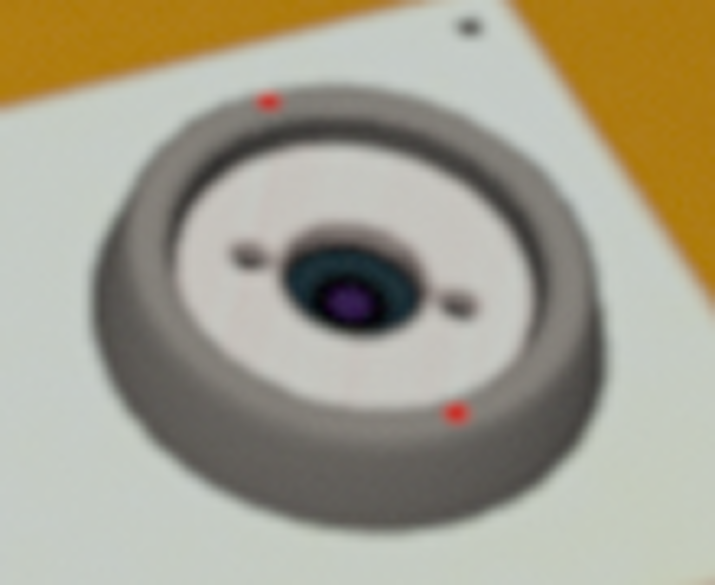

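The crops confirm it: the left one has a bigger paddle and foot, and the small orange spanner sits in the stand with its bar across the rim. On the checker, both red dots and both ring holes are clear. Next I'll compute poses from these.

```bash
cat > m1.py <<'E'
from h import *
import pickle
S=snap('side');C=snap('scene')
pickle.dump((S,C),open('cams.pkl','wb'))
f=lambda p,o,k:[(p[0]+.5)/k-.5+o[0],(p[1]+.5)/k-.5+o[1]]
d=[onz(S,f(p,(355,310),6.5),.072) for p in [(268,102),(456,413)]]
h=lambda z:[onz(S,f(p,(355,310),6.5),z) for p in [(249,255),(459,303)]]
ang=lambda a:np.arctan2(*(a[1]-a[0])[1::-1])
print('dots',np.round(d,4).tolist(),'len',np.linalg.norm(d[1]-d[0]),'mid',(d[0]+d[1])/2,ang(d))
for z in(.0635,.0645):
    q=h(z);print('holes',np.round(q,4).tolist(),np.linalg.norm(q[1]-q[0]),(q[0]+q[1])/2,ang(q),'rel',ang(q)-ang(d))
a=[onz(S,f(p,(210,130),4),.033) for p in[(223,395),(288,350)]]
b=[onz(C,f(p,(235,250),5),.033) for p in[(558,201),(643,235)]]
for q in(a,b): print('bar',np.round(q,4).tolist(),np.linalg.norm(q[1]-q[0]),(q[0]+q[1])/2,ang(q))
# orange colour: paddle center triangulation
for n,c,box in(('side',S,(190,250,255,290)),('scene',C,(260,290,255,290))):
    ms=ctrl.masks_of(n,'spanner_grip')
    ms=[(m['pixel'],m['score']) for m in ms]
    print(n,ms)
P=[]
for c,p in((S,(272.5,201.5)),(C,(273,274.5))):
    o,dd=ray(c,p);P.append((o,dd/np.linalg.norm(dd)))
A=sum(np.eye(3)-np.outer(x[1],x[1]) for x in P);B=sum((np.eye(3)-np.outer(x[1],x[1]))@x[0] for x in P)
X=np.linalg.solve(A,B);print('tri',X,proj(S,X),proj(C,X))
# stand foot mask
for n,c in(('pill_bottle',0),('tablet_vial',0),('dose_cup',0)):
    for cam,cc in(('side',S),('scene',C)):
        pass
E
python3 m1.py
```

```text
dots [[0.527, -0.0934, 0.072], [0.5101, -0.1714, 0.072]] len 0.07982787532564754 mid [ 0.51853154 -0.13243174  0.072     ] -1.7846872896269763
holes [[0.5052, -0.1171, 0.0635], [0.5323, -0.1471, 0.0635]] 0.040368357113665806 [ 0.51876036 -0.13211795  0.0635    ] -0.835623379055297 rel 0.9490639105716793
holes [[0.5046, -0.1178, 0.0645], [0.5317, -0.1477, 0.0645]] 0.040298756623632206 [ 0.51814866 -0.13271705  0.0645    ] -0.8356233790552957 rel 0.9490639105716806
bar [[0.4981, 0.2134, 0.033], [0.5358, 0.2262, 0.033]] 0.03979722519813678 [0.51695552 0.21981644 0.033     ] 0.32901680666245803
bar [[0.436, 0.1118, 0.033], [0.3996, 0.1027, 0.033]] 0.037536107752373406 [0.41783522 0.10724901 0.033     ] -2.897903205993395
side [([241.3, 168.0], 0.69), ([271.0, 213.5], 0.58), ([273.1, 310.0], 0.58)]
scene [([272.1, 283.5], 0.97), ([379.9, 273.7], 0.84), ([208.6, 313.7], 0.65), ([273.0, 309.1], 0.49)]
tri [0.51566954 0.21859906 0.07689141] [272.26219342 201.92144085] [272.73084055 274.16238472]
```

```bash
cat >> h.py <<'E'
from scipy.spatial.transform import Rotation as Ro
def yaw(o=None):
    o=o or ctrl.get_obs()
    x=Ro.from_quat(o['orientation']).as_matrix()[:,0];return np.arctan2(x[1],x[0])
def plan(pos,yw):
    "TCP target pos, tool x yaw, pointing down"
    o=ctrl.get_obs();R=Ro.from_quat(o['orientation'])
    T=Ro.from_matrix(np.array([[np.cos(yw),np.sin(yw),0],[np.sin(yw),-np.cos(yw),0],[0,0,-1]]))
    d=R.inv().apply(np.array(pos)-o['ee_pos'])/.25
    w=(R.inv()*T).as_rotvec()/2
    print('t',round(o['clock'],2),'pos',np.round(o['ee_pos'],4),'yaw',round(yaw(o),4),'j',np.round(o['joint_pos'],2),'F',np.round(o['ft_force'],2),'M',np.round(o['torque'],3),'op',round(o['opening'],3))
    print('dpos',np.round(d,4).tolist(),'twist',np.round(w,4).tolist())
E
python3 - <<'E'
from h import *
import pickle
S,C=pickle.load(open('cams.pkl','rb'))
f=lambda p,o,k:[(p[0]+.5)/k-.5+o[0],(p[1]+.5)/k-.5+o[1]]
b=[onz(C,f(p,(235,250),5),.033) for p in[(158,201),(243,235)]]
print(np.round(b,4).tolist(),np.linalg.norm(b[1]-b[0]),(b[0]+b[1])/2)
v=b[0]-b[1];print(np.arctan2(v[1],v[0]))
print('bottle foot',onz(S,(375,240),0),'big foot',onz(S,(245,195),.01),'big paddle',onz(S,(241,155),.12),'cup',onz(S,(183,268),0),'vial',onz(S,(218,310),0))
plan((.48,-.15,.25),.317+1.45)
E
```

```text
[[0.5358, 0.2227, 0.033], [0.4976, 0.2117, 0.033]] 0.03980397065162807 [0.51671027 0.21720894 0.033     ]
0.2785954206473543
bottle foot [0.6606045 0.1273342 0.       ] big foot [0.52455595 0.34572553 0.01      ] big paddle [0.50727135 0.30915585 0.12      ] cup [0.35569523 0.2285097  0.        ] vial [0.36548377 0.1151178  0.        ]
t 1.7 pos [ 0.1953 -0.5937  0.2313] yaw 0.3178 j [ 1.18  0.41 -0.01  1.6   0.01  1.13 -0.08] F [-0.21  0.03 -0.09] M [-0.036 -0.004  0.003] op 0.999
dpos [1.6365, -1.3301, -0.0748] twist [0.0, 0.0, -0.7246]
```

>>> {"api": "send_rows", "payload": {"steps": [{"delta_pos":[0.25,-0.18,-0.1],"twist":[0,0,-0.09]},{"delta_pos":[0.5,-0.36,-0.1],"twist":[0,0,-0.18]},{"delta_pos":[0.7,-0.55,-0.1],"twist":[0,0,-0.27]},{"delta_pos":[0.9,-0.72,-0.1],"twist":[0,0,-0.36]},{"delta_pos":[1,-0.84,-0.1],"twist":[0,0,-0.45]}], "grip": 0.5, "squeeze": 90}}

```text
clock: 2.33
ee_pos: [0.3602, -0.3303, 0.2566]
orientation: [0.819, 0.574, 0.0, 0.001]
ft_force: [1.3, -0.7, -0.5]
opening: 0.497
```

```bash
python3 -c "
from h import *
plan((.49,.05,.22),.317+2.4)"
```

```text
t 2.33 pos [ 0.3602 -0.3303  0.2566] yaw 1.2239 j [ 0.93  0.17 -0.32  1.87  0.06  1.11  0.23] F [ 1.25 -0.68 -0.45] M [-0.038 -0.03   0.034] op 0.497
dpos [1.6072, -0.0291, 0.1455] twist [0.0002, 0.0005, -0.7466]
```

>>> {"api": "send_rows", "payload": {"steps": [{"delta_pos":[0.25,0,0.03],"twist":[0,0,-0.09]},{"delta_pos":[0.5,0,0.05],"twist":[0,0,-0.18]},{"delta_pos":[0.75,0,0.08],"twist":[0,0,-0.27]},{"delta_pos":[1,0,0.1],"twist":[0,0,-0.36]},{"delta_pos":[1,0,0.1],"twist":[0,0,-0.45]},{"delta_pos":[1,0,0.1],"twist":[0,0,-0.54]}]}}

```text
clock: 3.08
ee_pos: [0.4455, -0.094, 0.2316]
orientation: [0.403, 0.915, -0.0, 0.001]
ft_force: [0.1, -1.0, -0.2]
opening: 0.497
```

```bash
python3 -c "
from h import *
plan((.5165,.2187,.15),.305+np.pi)"
```

```text
t 3.08 pos [ 0.4455 -0.094   0.2316] yaw 2.3124 j [ 0.68  0.17 -0.64  1.96  0.12  1.05  0.73] F [ 0.09 -0.95 -0.22] M [ 0.028 -0.011 -0.009] op 0.497
dpos [0.731, 1.0542, 0.3255] twist [-0.0003, 0.0007, -0.5671]
```

>>> {"api": "send_rows", "payload": {"steps": [{"delta_pos":[0.12,0.18,0.03],"twist":[0,0,-0.09]},{"delta_pos":[0.24,0.35,0.06],"twist":[0,0,-0.18]},{"delta_pos":[0.37,0.53,0.1],"twist":[0,0,-0.27]},{"delta_pos":[0.5,0.7,0.15],"twist":[0,0,-0.36]},{"delta_pos":[0.61,0.87,0.2],"twist":[0,0,-0.45]},{"delta_pos":[0.7,1,0.25],"twist":[0,0,-0.54]},{"delta_pos":[0.73,1,0.3],"twist":[0,0,-0.567]},{"delta_pos":[0.73,1,0.3],"twist":[0,0,-0.567]}]}}

```text
clock: 4.08
ee_pos: [0.5055, 0.2088, 0.1553]
orientation: [-0.152, 0.988, -0.001, -0.001]
ft_force: [0.6, -0.5, 0.3]
opening: 0.498
```

```bash
python3 -c "
from h import *
plan((.5165,.2187,.12),.305+np.pi)
c=snap('wrist','w1.png');snap('side','s1.png')
import pickle;pickle.dump(c,open('w1.pkl','wb'))
print(ctrl.get_obs()['clock'])
for X in[(.5165,.2187,.094),(.5358,.224,.033),(.4977,.213,.033)]: print(proj(c,X))
"
```

```text
t 4.08 pos [0.5055 0.2088 0.1553] yaw -2.8369 j [ 0.19  0.51 -0.89  1.83  0.47  1.03  0.98] F [ 0.56 -0.54  0.29] M [ 0.002  0.035 -0.036] op 0.498
dpos [-0.0539, 0.0247, 0.141] twist [-0.0007, -0.0009, -0.0001]
4.175
[343.18809537 281.22250922]
[339.00096296 271.50810324]
[340.78613225 218.99787535]
```

View pics/w1.png

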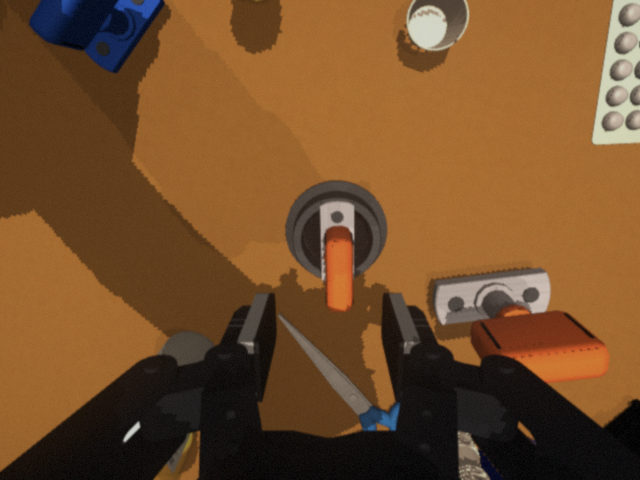

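View pics/s1.png

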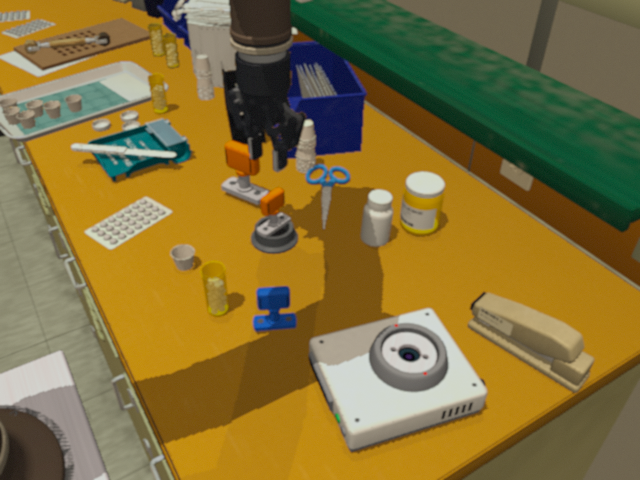

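Wrist view: small spanner's paddle is centred between the open fingers (top about (340,272), bar hole at (337,216)). The larger one is to the right at (540,340), clear of the right finger. Descending.

```bash
python3 -c "
from h import *
plan((.5165,.2187,.058),.305+np.pi)
"
```

```text
t 4.17 pos [0.5069 0.2079 0.1565] yaw -2.84 j [ 0.19  0.51 -0.89  1.83  0.47  1.03  0.98] F [-0.17 -0.78  0.07] M [-0.032 -0.049  0.015] op 0.499
dpos [-0.0494, 0.0307, 0.394] twist [-0.0011, 0.0003, -0.0017]
```

>>> {"api": "send_rows", "payload": {"steps": [{"delta_pos":[-0.05,0.031,0.02],"twist":[0,0,0]},{"delta_pos":[-0.05,0.031,0.1],"twist":[0,0,0]},{"delta_pos":[-0.05,0.031,0.2],"twist":[0,0,0]},{"delta_pos":[-0.05,0.031,0.3],"twist":[0,0,0]},{"delta_pos":[-0.05,0.031,0.37],"twist":[0,0,0]},{"delta_pos":[-0.05,0.031,0.394],"twist":[0,0,0]},{"delta_pos":[-0.05,0.031,0.394],"twist":[0,0,0]}]}}

```text
clock: 5.05
ee_pos: [0.5165, 0.219, 0.0578]
orientation: [-0.15, 0.989, -0.001, 0.0]
ft_force: [0.1, 1.3, 0.5]
opening: 0.499
```

```bash
python3 -c "
from h import *
plan((.5165,.2187,.058),.305+np.pi)
c=snap('wrist','w2.png');s=snap('side','s2.png')
cv2.imwrite('pics/c3.png',np.hstack([c['img'][180:480,180:500],cv2.resize(s['img'][170:270,220:320],(300,300))]))
"
```

```text
t 5.05 pos [0.5165 0.219  0.0578] yaw -2.8398 j [ 0.09  0.65 -0.79  1.87  0.6   0.87  0.87] F [0.11 1.33 0.48] M [0.01  0.011 0.001] op 0.499
dpos [0.0004, -0.0009, -0.0007] twist [-0.001, 0.0001, -0.0016]
```

View pics/c3.png

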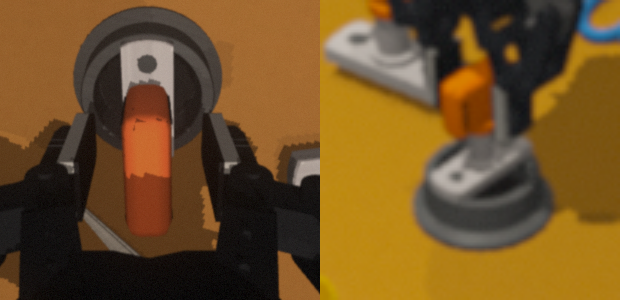

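Paddle centred between the pads. Closing.

>>> {"api": "send_rows", "payload": {"steps": [{"delta_pos":[0,0,0],"twist":[0,0,0]},{"delta_pos":[0,0,0],"twist":[0,0,0]},{"delta_pos":[0,0,0],"twist":[0,0,0]},{"delta_pos":[0,0,0],"twist":[0,0,0]}], "grip": 1, "squeeze": 100}}

```text
clock: 5.65
ee_pos: [0.5176, 0.2194, 0.0596]
orientation: [-0.15, 0.989, -0.001, 0.002]
ft_force: [-1.2, -0.1, 6.0]
opening: 0.176
```

>>> {"api": "send_rows", "payload": {"steps": [{"delta_pos":[0,0,-0.03],"twist":[0,0,0]},{"delta_pos":[0,0,-0.1],"twist":[0,0,0]},{"delta_pos":[0,0,-0.25],"twist":[0,0,0]},{"delta_pos":[0,0,-0.4],"twist":[0,0,0]},{"delta_pos":[0,0,-0.4],"twist":[0,0,0]}]}}

```text
clock: 6.28
ee_pos: [0.5186, 0.2207, 0.1634]
orientation: [-0.15, 0.989, -0.0, 0.004]
ft_force: [0.7, 0.7, -2.6]
opening: 0.175
```

```bash
python3 -c "
from h import *
plan((.5182,-.1327,.17),-.836+np.pi)
c=snap('wrist','w4.png');s=snap('side','s4.png')
cv2.imwrite('pics/c4.png',np.hstack([c['img'][180:480,180:500],cv2.resize(s['img'][130:270,210:350],(300,300))]))
"
```

```text
t 6.28 pos [0.5186 0.2207 0.1634] yaw -2.8401 j [ 0.16  0.53 -0.89  1.79  0.47  1.05  0.97] F [ 0.68  0.73 -2.58] M [ 0.003 -0.029  0.027] op 0.175
dpos [0.4213, -1.3495, -0.0278] twist [0.0017, 0.0044, 0.5688]
```

View pics/c4.png

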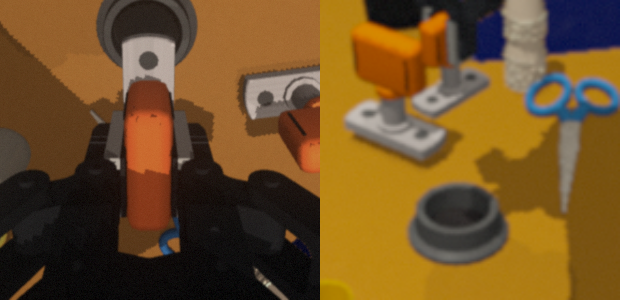

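Spanner is held squarely, the stand is empty. Heading to the ring.

>>> {"api": "send_rows", "payload": {"steps": [{"delta_pos":[0.05,-0.17,-0.03],"twist":[0,0,0.08]},{"delta_pos":[0.1,-0.33,-0.03],"twist":[0,0,0.16]},{"delta_pos":[0.16,-0.5,-0.03],"twist":[0,0,0.25]},{"delta_pos":[0.21,-0.67,-0.03],"twist":[0,0,0.33]},{"delta_pos":[0.26,-0.83,-0.03],"twist":[0,0,0.41]},{"delta_pos":[0.31,-1,-0.03],"twist":[0,0,0.49]}]}}

```text
clock: 7.12
ee_pos: [0.5164, -0.0438, 0.1671]
orientation: [0.335, 0.942, -0.0, 0.001]
ft_force: [0.5, -0.6, -1.2]
opening: 0.175
```

```bash
python3 -c "
from h import *
plan((.5182,-.1327,.15),-.836+np.pi)
"
```

```text
t 7.12 pos [ 0.5164 -0.0438  0.1671] yaw 2.4578 j [ 0.52  0.37 -0.65  1.9   0.28  0.96  0.62] F [ 0.51 -0.55 -1.17] M [ 0.086 -0.04   0.011] op 0.175
dpos [-0.2299, -0.2711, 0.0688] twist [0.0005, 0.0013, 0.0761]
```

>>> {"api": "send_rows", "payload": {"steps": [{"delta_pos":[-0.08,-0.09,0.02],"twist":[0,0,0.03]},{"delta_pos":[-0.16,-0.18,0.05],"twist":[0,0,0.06]},{"delta_pos":[-0.23,-0.27,0.07],"twist":[0,0,0.076]},{"delta_pos":[-0.23,-0.27,0.07],"twist":[0,0,0.076]},{"delta_pos":[-0.23,-0.27,0.07],"twist":[0,0,0.076]}]}}

```text
clock: 7.75
ee_pos: [0.5184, -0.1319, 0.1494]
orientation: [0.405, 0.914, 0.0, 0.001]
ft_force: [0.7, 0.9, -1.3]
opening: 0.175
```

```bash
python3 -c "
from h import *
plan((.5182,-.1327,.15),-.836+np.pi)
c=snap('wrist','w5.png');s=snap('side','s5.png');q=snap('scene','q5.png')
import pickle;pickle.dump((c,s,q),open('p5.pkl','wb'))
cv2.imwrite('pics/c5.png',cv2.resize(s['img'][220:400,330:490],None,fx=3.3,fy=3.3,interpolation=2))
"
```

```text
t 7.75 pos [ 0.5184 -0.1319  0.1494] yaw 2.307 j [ 0.62  0.41 -0.58  1.88  0.28  0.93  0.64] F [ 0.66  0.87 -1.34] M [0.    0.022 0.024] op 0.175
dpos [-0.0017, -0.0029, -0.0022] twist [0.0008, 0.0008, 0.0007]
```

View pics/c5.png

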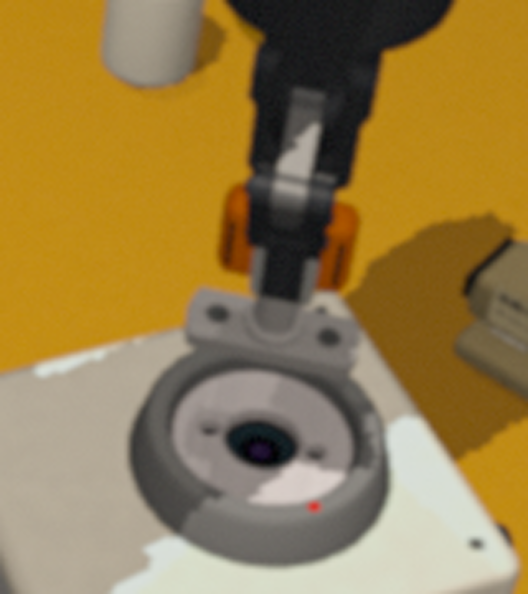

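View pics/w5.png

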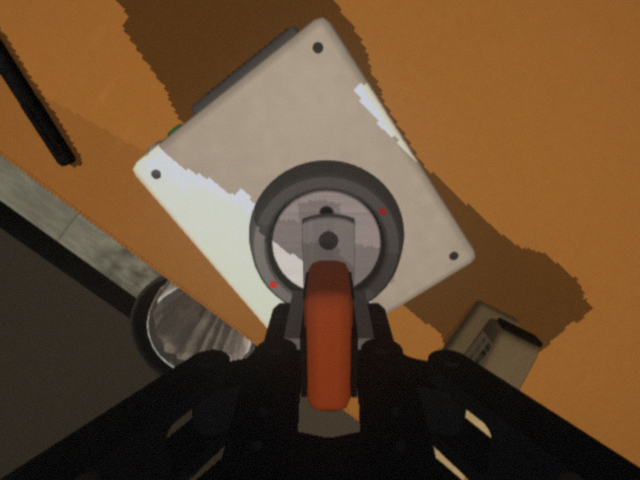

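Side crop: bar's pin-dots at (217,315) and (328,338) in crop pixels, ring holes at (210,430) and (316,454). I'll compare the two in the same image so the calibration bias cancels.

```bash
cat > cmp.py <<'E'
from h import *
import pickle
c,s,q=pickle.load(open('p5.pkl','rb'))
f=lambda p,o,k:[(p[0]+.5)/k-.5+o[0],(p[1]+.5)/k-.5+o[1]]
o=ctrl.get_obs();z=o['ee_pos'][2]
for dz in(.0316,.0336):
    b=[onz(s,f(p,(330,220),3.3),z-dz+.007) for p in[(217,315),(328,338)]]
    v=b[1]-b[0];print('bar',np.round((b[0]+b[1])/2,4),np.linalg.norm(v),np.arctan2(v[1],v[0]))
b=[onz(s,f(p,(330,220),3.3),.0644) for p in[(210,430),(316,454)]]
v=b[1]-b[0];print('ring',np.round((b[0]+b[1])/2,4),np.linalg.norm(v),np.arctan2(v[1],v[0]))
print(o['ee_pos'],yaw(o)-np.pi)
# wrist: hole dots
for p,zz in(((328,240),z-.0336+.007),((327,212),.0644)): print(onz(c,p,zz))
d=[onz(c,p,.072) for p in((383,212),(273,285))];print('wdots',d,(d[0]+d[1])/2,np.linalg.norm(d[0]-d[1]))
E
python3 cmp.py
python3 - <<'E'
import cv2
w=cv2.imread('pics/w5.png');q=cv2.imread('pics/q5.png')
import numpy as np
a=cv2.resize(w[150:310,240:420],None,fx=2.2,fy=2.2,interpolation=2);b=cv2.resize(q[150:260,355:465],(396,352),interpolation=2)
cv2.imwrite('pics/c6.png',np.hstack([a[:352],b]))
E
```

```text
bar [ 0.5161 -0.1309  0.1252] 0.039677402031421956 -0.8242493830986056
bar [ 0.5174 -0.1296  0.1232] 0.03983051758101886 -0.8242493830986057
ring [ 0.5175 -0.1342  0.0644] 0.039975186447085045 -0.8324301013881233
[ 0.51864386 -0.13143573  0.14983361] -0.8337773596275531
[ 0.50341378 -0.11803942  0.12323361]
[ 0.50451028 -0.12007779  0.0644    ]
wdots [array([ 0.52712193, -0.09696335,  0.072     ]), array([ 0.50957497, -0.17495572,  0.072     ])] [ 0.51834845 -0.13595954  0.072     ] 0.07994187983693891
```

View pics/c6.png

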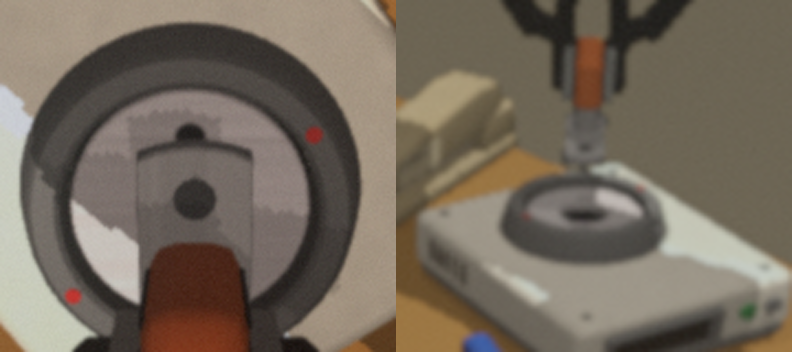

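```bash
python3 -c "
from h import *
plan((.5194,-.1345,.112),-.836+np.pi)
"
```

```text
t 7.9 pos [ 0.5186 -0.1314  0.1498] yaw 2.3078 j [ 0.62  0.41 -0.58  1.88  0.28  0.93  0.64] F [ 1.23 -0.59 -1.39] M [-0.002  0.001 -0.003] op 0.168
dpos [-0.0107, -0.0063, 0.1514] twist [0.0009, 0.0013, 0.0011]
```

>>> {"api": "send_rows", "payload": {"steps": [{"delta_pos":[-0.011,-0.006,0.03],"twist":[0.001,0.001,0]},{"delta_pos":[-0.011,-0.006,0.08],"twist":[0.001,0.001,0]},{"delta_pos":[-0.011,-0.006,0.13],"twist":[0.001,0.001,0]},{"delta_pos":[-0.011,-0.006,0.151],"twist":[0.001,0.001,0]},{"delta_pos":[-0.011,-0.006,0.151],"twist":[0.001,0.001,0]}]}}

```text
clock: 8.52
ee_pos: [0.5191, -0.1343, 0.1115]
orientation: [0.405, 0.914, -0.0, -0.0]
ft_force: [0.2, -0.3, -1.0]
opening: 0.172
```

```bash
python3 -c "
from h import *
plan((.5194,-.1345,.112),-.836+np.pi)
c=snap('wrist','w7.png');s=snap('side','s7.png');q=snap('scene','q7.png')
import pickle;pickle.dump((c,s,q),open('p7.pkl','wb'))
a=cv2.resize(c['img'][150:310,240:420],(450,400),interpolation=2);b=cv2.resize(s['img'][300:400,365:455],(360,400),interpolation=2)[:,:350]
cv2.imwrite('pics/c7.png',np.hstack([a,b]))
cv2.imwrite('pics/c7q.png',cv2.resize(q['img'][170:260,360:460],(800,600)[:2],interpolation=2))
"
```

```text
t 8.53 pos [ 0.5191 -0.1343  0.1115] yaw 2.308 j [ 0.6   0.46 -0.56  1.91  0.32  0.86  0.61] F [ 0.19 -0.33 -1.04] M [ 0.052  0.017 -0.017] op 0.172
dpos [-0.0012, 0.0003, -0.0022] twist [-0.0004, -0.0003, 0.0012]
```

View pics/c7.png

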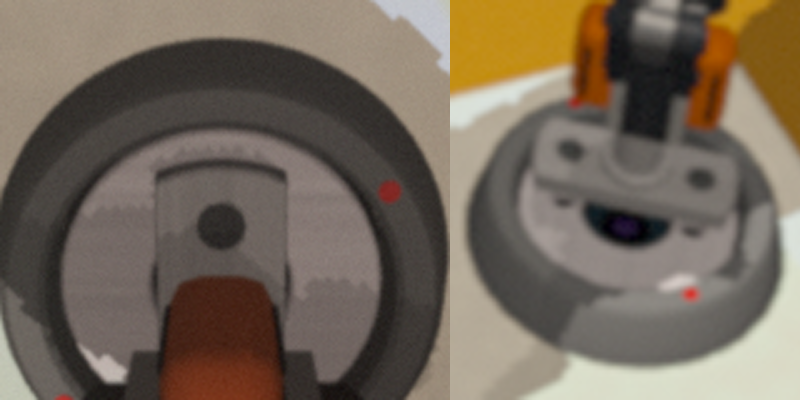

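View pics/c7q.png

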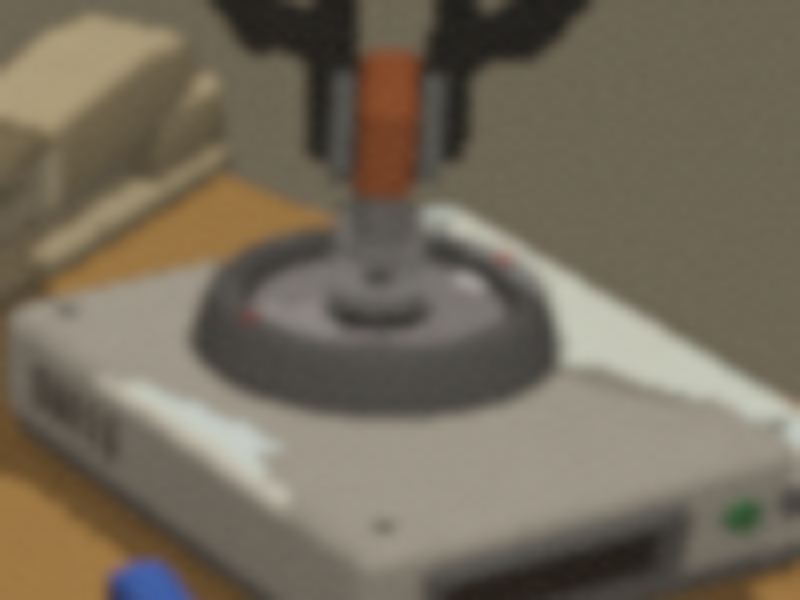

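```bash
cat > cmp2.py <<'E'
from h import *
import pickle
c,s,q=pickle.load(open('p7.pkl','rb'))
f=lambda p,o,k:[(p[0]+.5)/k[0]-.5+o[0],(p[1]+.5)/k[1]-.5+o[1]]
fs=lambda p:f(p,(365,300),(4,4));fq=lambda p:f(p,(360,170),(8,600/90));fw=lambda p:f(p,(240,150),(2.5,2.5))
z=.1115
d=[onz(s,fs(p),.072) for p in((127,103),(241,294))];m=(d[0]+d[1])/2;print('s dots',m,np.linalg.norm(d[1]-d[0]))
for dz in(.0316,.0336):
    b=[onz(s,fs(p),z-dz+.007) for p in((120,150),(252,180))];v=b[1]-b[0]
    print('s bar',dz,(b[0]+b[1])/2-m,np.linalg.norm(v),np.arctan2(v[1],v[0]))
d=[onz(q,fq(p),.072) for p in((250,316),(502,258))];m=(d[0]+d[1])/2;print('q dots',m,np.linalg.norm(d[1]-d[0]))
u=np.array([np.cos(-.835),np.sin(-.835)])
for dz in(.0316,.0336):
    b=onz(q,fq((378,276)),z-dz+.007)[:2]+.02*-u; print('q bar (near pin is -u?)',dz, onz(q,fq((378,276)),z-dz+.007)[:2]-m[:2])
d=[onz(c,fw(p),.072) for p in((390,191),(64,404))];m=(d[0]+d[1])/2;print('w dots',m,np.linalg.norm(d[1]-d[0]))
for dz in(.0316,.0336): print('w bar',dz,onz(c,fw((221,226)),z-dz+.007)[:2]-m[:2],'expect',-.02*u)
print('expect pin +-',.02*u)
E
python3 cmp2.py
```

```text
s dots [ 0.51885648 -0.132741    0.072     ] 0.07949800489414782
s bar 0.0316 [-0.00094492 -0.00047956  0.0149    ] 0.040344899649672625 -0.8397454870675515
s bar 0.0336 [0.00032686 0.00076504 0.0129    ] 0.040489868473729894 -0.8397454870675511
q dots [ 0.51699446 -0.13288544  0.072     ] 0.07885273000547455
q bar (near pin is -u?) 0.0316 [-0.01347439  0.01494779]
q bar (near pin is -u?) 0.0336 [-0.01102859  0.01223866]
w dots [ 0.51774812 -0.1355336   0.072     ] 0.07966719220452556
w bar 0.0316 [-0.01402314  0.01545203] expect [-0.01342355  0.01482593]
w bar 0.0336 [-0.01357491  0.01495335] expect [-0.01342355  0.01482593]
expect pin +- [ 0.01342355 -0.01482593]
```

Three cameras agree that the pins sit over the holes to within about 0.7 mm. Lowering gently while watching the force.

>>> {"api": "send_rows", "payload": {"steps": [{"delta_pos":[0,0,0.01],"twist":[0,0,0]},{"delta_pos":[0,0,0.018],"twist":[0,0,0]},{"delta_pos":[0,0,0.024],"twist":[0,0,0]},{"delta_pos":[0,0,0.028],"twist":[0,0,0]}]}}

```text
clock: 9.18
ee_pos: [0.5197, -0.1345, 0.1053]
orientation: [0.405, 0.914, -0.0, 0.0]
ft_force: [-0.3, -0.2, -2.6]
opening: 0.18
```

```bash
python3 -c "
from h import *
plan((.5192,-.1344,.101),-.836+np.pi)
"
```

```text
t 9.18 pos [ 0.5197 -0.1345  0.1053] yaw 2.3078 j [ 0.59  0.47 -0.56  1.91  0.33  0.85  0.61] F [-0.33 -0.22 -2.61] M [-0.015 -0.031 -0.011] op 0.18
dpos [0.0018, -0.0013, 0.0172] twist [0.0, 0.0004, 0.0011]
```

>>> {"api": "send_rows", "payload": {"steps": [{"delta_pos":[0.001,0,0.003],"twist":[0,0,0]},{"delta_pos":[0.001,0,0.006],"twist":[0,0,0]},{"delta_pos":[0.001,0,0.008],"twist":[0,0,0]},{"delta_pos":[0.001,0,0.01],"twist":[0,0,0]}]}}

```text
clock: 9.68
ee_pos: [0.5196, -0.1343, 0.1028]
orientation: [0.405, 0.914, -0.0, 0.0]
ft_force: [-0.1, -1.0, -1.3]
opening: 0.17
```

```bash
python3 -c "
from h import *
plan((.5192,-.1344,.099),-.836+np.pi)
"
```

```text
t 9.68 pos [ 0.5196 -0.1343  0.1028] yaw 2.3078 j [ 0.59  0.47 -0.55  1.91  0.33  0.84  0.6 ] F [-0.06 -1.   -1.34] M [-0.001 -0.087  0.002] op 0.17
dpos [0.0009, -0.0014, 0.0151] twist [0.0, 0.0005, 0.0011]
```

>>> {"api": "send_rows", "payload": {"steps": [{"delta_pos":[0,0,0.004],"twist":[0,0,0]},{"delta_pos":[0,0,0.008],"twist":[0,0,0]},{"delta_pos":[0,0,0.012],"twist":[0,0,0]},{"delta_pos":[0,0,0.015],"twist":[0,0,0]}]}}

```text
clock: 10.18
ee_pos: [0.5196, -0.1343, 0.0989]
orientation: [0.405, 0.914, -0.0, 0.0]
ft_force: [0.1, -0.4, -0.9]
opening: 0.174
```

```bash
python3 -c "
from h import *
plan((.5192,-.1344,.099),-.836+np.pi)
c=snap('wrist','w8.png');s=snap('side','s8.png')
a=cv2.resize(c['img'][150:310,240:420],(450,400),interpolation=2);b=cv2.resize(s['img'][300:400,365:455],(360,400),interpolation=2)[:,:350]
cv2.imwrite('pics/c8.png',np.hstack([a,b]))
"
```

```text
t 10.18 pos [ 0.5196 -0.1343  0.0989] yaw 2.3078 j [ 0.59  0.48 -0.55  1.92  0.33  0.84  0.6 ] F [ 0.12 -0.36 -0.94] M [ 0.045  0.028 -0.057] op 0.174
dpos [0.0007, -0.0013, -0.0003] twist [0.0, 0.0004, 0.0011]
```

View pics/c8.png

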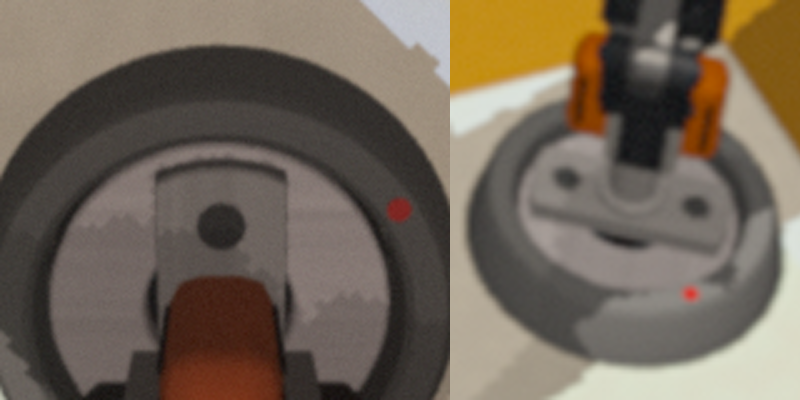

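Pins are in with no contact force: the bar lies in the bore about 2 mm above the ring. Turning the first half clockwise.

>>> {"api": "send_rows", "payload": {"steps": [{"delta_pos":[0,0,0.0005],"twist":[0,0,0.03]},{"delta_pos":[0,0,0.001],"twist":[0,0,0.06]},{"delta_pos":[0,0,0.002],"twist":[0,0,0.09]},{"delta_pos":[0,0,0.003],"twist":[0,0,0.12]},{"delta_pos":[0,0,0.003],"twist":[0,0,0.15]},{"delta_pos":[0,0,0.004],"twist":[0,0,0.18]},{"delta_pos":[0,0,0.004],"twist":[0,0,0.2]},{"delta_pos":[0,0,0.004],"twist":[0,0,0.2]}]}}

```text
clock: 11.28
ee_pos: [0.519, -0.1347, 0.0978]
orientation: [0.578, 0.816, -0.001, 0.0]
ft_force: [-2.8, -1.4, 1.0]
opening: 0.172
```

```bash
python3 -c "
from h import *
plan((.5194,-.1344,.097),-1.785+np.pi)
c=snap('wrist','w9.png');s=snap('side','s9.png')
a=cv2.resize(c['img'][150:310,240:420],(450,400),interpolation=2);b=cv2.resize(s['img'][300:400,365:455],(360,400),interpolation=2)[:,:350]
cv2.imwrite('pics/c9.png',np.hstack([a,b]))
"
```

```text
t 11.28 pos [ 0.519  -0.1347  0.0978] yaw 1.9079 j [ 0.52  0.46 -0.46  1.92  0.27  0.82  0.25] F [-2.82 -1.44  1.01] M [-0.482  0.765  0.103] op 0.172
dpos [0.0004, 0.002, 0.0033] twist [-0.0003, 0.0005, 0.2756]
```

View pics/c9.png

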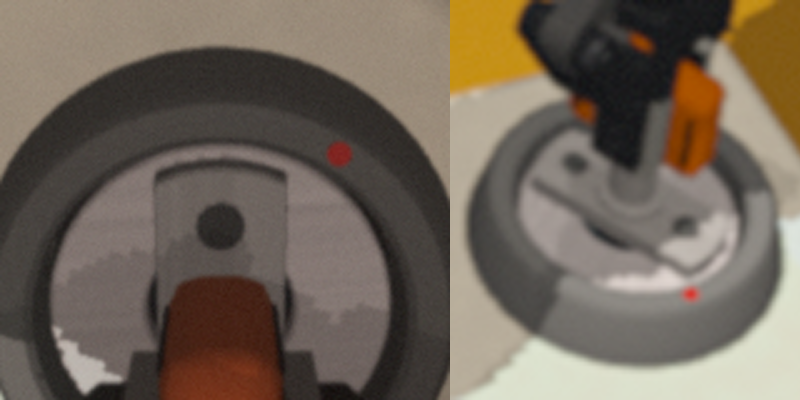

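Moment about 0.1 N m against the clockwise turn, so the ring is turning and lateral force is small. Continuing.

>>> {"api": "send_rows", "payload": {"steps": [{"delta_pos":[0,0,0.0005],"twist":[0,0,0.03]},{"delta_pos":[0,0.0005,0.001],"twist":[0,0,0.06]},{"delta_pos":[0,0.001,0.002],"twist":[0,0,0.09]},{"delta_pos":[0,0.001,0.003],"twist":[0,0,0.12]},{"delta_pos":[0,0.001,0.003],"twist":[0,0,0.15]},{"delta_pos":[0,0.001,0.003],"twist":[0,0,0.18]},{"delta_pos":[0,0.001,0.003],"twist":[0,0,0.205]},{"delta_pos":[0,0.001,0.003],"twist":[0,0,0.22]}]}}

```text
clock: 12.38
ee_pos: [0.5186, -0.1347, 0.0967]
orientation: [0.743, 0.67, -0.001, -0.0]
ft_force: [-3.6, -1.1, -1.8]
opening: 0.173
```

```bash
python3 -c "
from h import *
plan((.5194,-.1344,.0965),-1.785+np.pi)
"
```

```text
t 12.38 pos [ 0.5186 -0.1347  0.0967] yaw 1.4679 j [ 0.44  0.45 -0.35  1.93  0.21  0.8  -0.13] F [-3.63 -1.05 -1.78] M [-0.483  0.962  0.174] op 0.173
dpos [0.0015, 0.0032, 0.0008] twist [-0.0009, 0.0007, 0.0557]
```

>>> {"api": "send_rows", "payload": {"steps": [{"delta_pos":[0,-0.002,0],"twist":[0,0,0.015]},{"delta_pos":[0,-0.002,0],"twist":[0,0,0.03]},{"delta_pos":[0,-0.002,0],"twist":[0,0,0.035]}]}}

```text
clock: 12.75
ee_pos: [0.5183, -0.1346, 0.0967]
orientation: [0.766, 0.643, -0.001, -0.0]
ft_force: [-0.2, -2.3, -4.2]
opening: 0.174
```

```bash
python3 -c "
from h import *
plan((.5194,-.1344,.0965),-1.785+np.pi)
"
```

```text
t 12.75 pos [ 0.5183 -0.1346  0.0967] yaw 1.3973 j [ 0.43  0.44 -0.33  1.93  0.2   0.8  -0.19] F [-0.17 -2.3  -4.2 ] M [-0.605  0.218  0.184] op 0.174
dpos [0.0016, 0.004, 0.0007] twist [-0.0006, 0.0007, 0.0204]
```

>>> {"api": "send_rows", "payload": {"steps": [{"delta_pos":[0,0,0],"twist":[0,0,0.01]},{"delta_pos":[0,0,0],"twist":[0,0,0.02]}]}}

```text
clock: 13.0
ee_pos: [0.5183, -0.1346, 0.0966]
orientation: [0.779, 0.627, -0.001, -0.0]
ft_force: [-1.4, -0.5, -4.1]
opening: 0.173
```

```bash
python3 -c "
from h import *
plan((.5194,-.1344,.0965),-1.785+np.pi)
"
```

```text
t 13.0 pos [ 0.5183 -0.1346  0.0966] yaw 1.356 j [ 0.42  0.44 -0.32  1.93  0.19  0.8  -0.23] F [-1.43 -0.52 -4.14] M [-0.512  0.295  0.152] op 0.173
dpos [0.0019, 0.0042, 0.0004] twist [-0.0007, 0.0007, -0.0003]
```

>>> {"api": "send_rows", "payload": {"steps": [{"delta_pos":[0,0,0.001],"twist":[0,0,0.01]},{"delta_pos":[0,0,0.002],"twist":[0,0,0.018]}]}}

```text
clock: 13.25
ee_pos: [0.5183, -0.1347, 0.0962]
orientation: [0.79, 0.613, -0.001, -0.0]
ft_force: [-3.0, -1.9, 0.5]
opening: 0.173
```

```bash
python3 -c "
from h import *
plan((.5194,-.1344,.0965),-1.785+np.pi)
"
```

```text
t 13.25 pos [ 0.5183 -0.1347  0.0962] yaw 1.3189 j [ 0.41  0.44 -0.32  1.93  0.19  0.8  -0.26] F [-3.04 -1.94  0.5 ] M [-0.446  0.599  0.228] op 0.173
dpos [0.0022, 0.0041, -0.001] twist [-0.0006, 0.0007, -0.0189]
```

>>> {"api": "send_rows", "payload": {"steps": [{"delta_pos":[0,0,0],"twist":[0,0,0.005]}]}}

```text
clock: 13.38
ee_pos: [0.5183, -0.1346, 0.0963]
orientation: [0.794, 0.608, -0.001, 0.0]
ft_force: [-1.9, -1.4, -1.6]
opening: 0.174
```

```bash
cat > rd.py <<'E'
from h import *
M=[];F=[]
for i in range(5):
    ctrl.camera('side');o=ctrl.get_obs();M.append(o['torque'][2]);F.append(o['ft_force'])
print(o['clock'],'yaw',yaw(o),o['ee_pos'],'Mz',np.round(M,3),np.mean(M),np.round(np.mean(F,0),2))
E
python3 rd.py
```

```text
13.625 yaw 1.3089938635774705 [ 0.51826457 -0.13464023  0.09628656] Mz [0.193 0.151 0.131 0.134 0.134] 0.14866641454250784 [-2.34 -2.   -1.19]
```

>>> {"api": "send_rows", "payload": {"steps": [{"delta_pos":[0,0,0],"twist":[0,0,0.01]}]}}

```text
clock: 13.75
ee_pos: [0.5182, -0.1347, 0.0963]
orientation: [0.8, 0.6, -0.001, -0.0]
ft_force: [-2.8, -2.1, -1.8]
opening: 0.175
```

```bash
python3 rd.py
```

```text
14.0 yaw 1.2889814581397125 [ 0.51823555 -0.13463831  0.09623915] Mz [0.186 0.166 0.144 0.16  0.116] 0.15446836822560694 [-1.97 -1.75 -1.42]
```

>>> {"api": "send_rows", "payload": {"steps": [{"delta_pos":[0,0,0],"twist":[0,0,0.01]}]}}

```text
clock: 14.12
ee_pos: [0.5182, -0.1347, 0.0962]
orientation: [0.806, 0.592, -0.001, -0.0]
ft_force: [-2.2, -1.8, -1.9]
opening: 0.17
```

```bash
python3 rd.py
```

```text
14.375 yaw 1.2690791522063993 [ 0.51822796 -0.13462487  0.09622894] Mz [0.193 0.203 0.183 0.151 0.113] 0.16840282738451146 [-2.26 -2.02 -2.02]
```

>>> {"api": "send_rows", "payload": {"steps": [{"delta_pos":[0,0,0],"twist":[0,0,0.006]}]}}

```text
clock: 14.5
ee_pos: [0.5182, -0.1346, 0.0962]
orientation: [0.809, 0.588, -0.001, -0.0]
ft_force: [-2.0, -3.1, -1.3]
opening: 0.177
```

```bash
cat >> rd.py <<'E'
c=snap('wrist');s=snap('side')
a=cv2.resize(c['img'][150:310,240:420],(450,400),interpolation=2);b=cv2.resize(s['img'][300:400,365:455],(360,400),interpolation=2)[:,:350]
cv2.imwrite('pics/r%d.png'%(100*o['clock']),np.hstack([a,b]));print('r%d.png'%(100*o['clock']))
E
python3 rd.py
```

```text
14.75 yaw 1.257190323528329 [ 0.51821208 -0.13461698  0.09623225] Mz [0.264 0.292 0.277 0.261 0.28 ] 0.27483683294092065 [-1.92 -1.65 -1.71]
r1475.png
```

View pics/r1475.png

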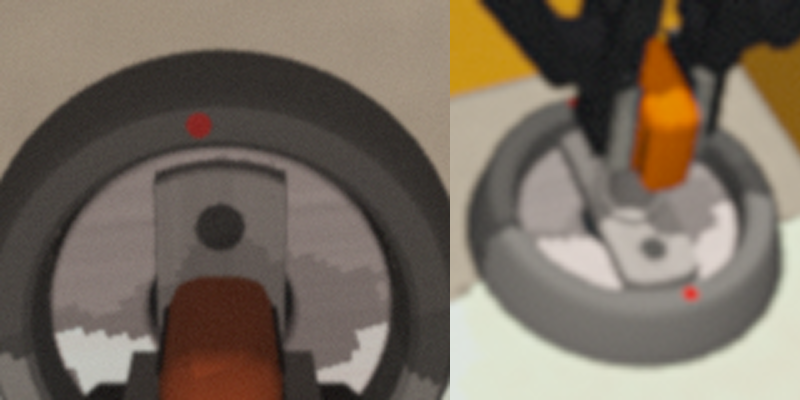

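The moment is now climbing from 0.16 to 0.275 at about 0.1 per 0.01 rad: that's the stop. One more small nudge to about 0.35.

>>> {"api": "send_rows", "payload": {"steps": [{"delta_pos":[0,0,0],"twist":[0,0,0.004]}]}}

```text
clock: 14.98
ee_pos: [0.5182, -0.1346, 0.0962]
orientation: [0.811, 0.585, -0.001, -0.0]
ft_force: [-2.4, -2.2, -1.8]
opening: 0.175
```

```bash
python3 rd.py
```

```text
15.225 yaw 1.2492633120936585 [ 0.51820785 -0.13464025  0.09621408] Mz [0.375 0.346 0.347 0.345 0.361] 0.3549042081667147 [-1.56 -2.02 -1.75]
r1522.png
```

Firm at 0.355 N m. Backing off to mid-play, then lifting.

>>> {"api": "send_rows", "payload": {"steps": [{"delta_pos":[0,0,0],"twist":[0,0,-0.01]},{"delta_pos":[0,0,0],"twist":[0,0,-0.02]},{"delta_pos":[0,0,0],"twist":[0,0,-0.03]}]}}

```text
clock: 15.7
ee_pos: [0.5188, -0.1345, 0.0964]
orientation: [0.793, 0.609, -0.001, 0.0]
ft_force: [-0.3, -1.7, -1.6]
opening: 0.171
```

```bash
python3 rd.py
```

```text
15.95 yaw 1.3090657046007215 [ 0.5186429  -0.13454677  0.09640455] Mz [ 0.007 -0.042 -0.033  0.008 -0.014] -0.014793795738618443 [-0.21 -0.99 -1.51]
r1595.png
```

Moment is zero and the pins are free. Lifting.

>>> {"api": "send_rows", "payload": {"steps": [{"delta_pos":[0,0,-0.02],"twist":[0,0,0]},{"delta_pos":[0,0,-0.05],"twist":[0,0,0]},{"delta_pos":[0,0,-0.1],"twist":[0,0,0]},{"delta_pos":[0,0,-0.2],"twist":[0,0,0]},{"delta_pos":[0,0,-0.28],"twist":[0,0,0]},{"delta_pos":[0,0,-0.28],"twist":[0,0,0]}]}}

```text
clock: 16.8
ee_pos: [0.5199, -0.1346, 0.1686]
orientation: [0.793, 0.609, 0.001, 0.002]
ft_force: [-0.2, -0.7, -1.3]
opening: 0.173
```

```bash
python3 -c "
from h import *
plan((.5165,.2187,.16),.305+np.pi)
c=snap('wrist','w11.png');s=snap('side','s11.png')
import pickle;pickle.dump((c,s),open('p11.pkl','wb'))
a=cv2.resize(c['img'][150:310,240:420],(450,400),interpolation=2);b=cv2.resize(s['img'][310:400,355:465],(350,286),interpolation=2)
b=np.vstack([b,np.zeros((114,350,3),np.uint8)])
cv2.imwrite('pics/c11.png',np.hstack([a,b]))
"
```

```text
t 16.8 pos [ 0.5199 -0.1346  0.1686] yaw 1.3091 j [ 0.43  0.35 -0.33  1.87  0.14  0.94 -0.23] F [-0.22 -0.7  -1.33] M [-0.03  -0.003 -0.013] op 0.173
dpos [1.3614, -0.379, 0.0313] twist [0.0004, 0.0022, -1.0687]
```

View pics/c11.png

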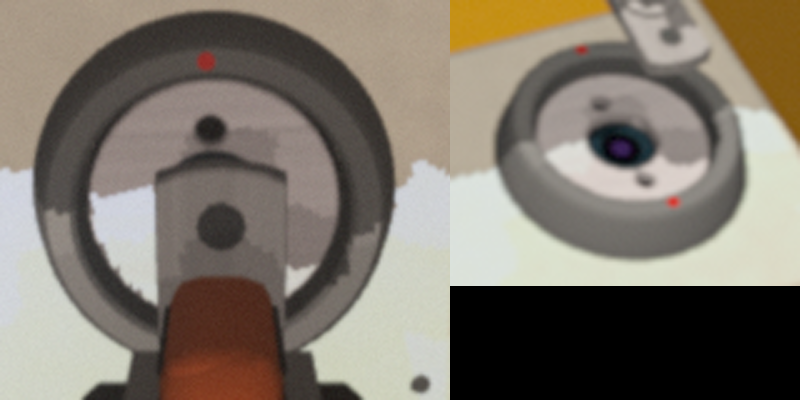

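Ring holes now line up with the red dots: wrist dot (206,62) and hole (210,128), side dots and holes collinear. Returning to the stand.

>>> {"api": "send_rows", "payload": {"steps": [{"delta_pos":[0.16,-0.04,0],"twist":[0,0,-0.09]},{"delta_pos":[0.33,-0.09,0],"twist":[0,0,-0.18]},{"delta_pos":[0.5,-0.14,0],"twist":[0,0,-0.27]},{"delta_pos":[0.66,-0.18,0],"twist":[0,0,-0.36]},{"delta_pos":[0.83,-0.23,0],"twist":[0,0,-0.45]},{"delta_pos":[1,-0.28,0],"twist":[0,0,-0.54]},{"delta_pos":[1,-0.28,0],"twist":[0,0,-0.63]},{"delta_pos":[1,-0.28,0],"twist":[0,0,-0.7]}]}}

```text
clock: 17.9
ee_pos: [0.5147, 0.1258, 0.1649]
orientation: [0.211, 0.977, -0.001, -0.001]
ft_force: [0.4, -0.2, -0.6]
opening: 0.172
```

```bash
python3 -c "
from h import *
plan((.5176,.2194,.13),-2.8398)
"
```

```text
t 17.9 pos [0.5147 0.1258 0.1649] yaw 2.7161 j [ 0.23  0.42 -0.71  1.86  0.32  0.98  0.52] F [ 0.45 -0.19 -0.61] M [-0.042 -0.027 -0.036] op 0.172
dpos [0.1438, 0.3459, 0.1393] twist [-0.0007, -0.0013, -0.3637]
```

>>> {"api": "send_rows", "payload": {"steps": [{"delta_pos":[0.05,0.1,0],"twist":[0,0,-0.09]},{"delta_pos":[0.1,0.24,0],"twist":[0,0,-0.18]},{"delta_pos":[0.144,0.346,0.02],"twist":[0,0,-0.27]},{"delta_pos":[0.144,0.346,0.08],"twist":[-0.001,-0.001,-0.364]},{"delta_pos":[0.144,0.346,0.14],"twist":[-0.001,-0.001,-0.364]},{"delta_pos":[0.144,0.346,0.14],"twist":[-0.001,-0.001,-0.364]}]}}

```text
clock: 18.65
ee_pos: [0.5166, 0.2182, 0.1279]
orientation: [-0.148, 0.989, -0.0, -0.002]
ft_force: [0.3, -0.3, -0.8]
opening: 0.174
```

```bash
python3 -c "
from h import *
plan((.5176,.2194,.08),-2.8398)
"
```

```text
t 18.65 pos [0.5166 0.2182 0.1279] yaw -2.8437 j [ 0.14  0.56 -0.85  1.82  0.5   0.99  0.95] F [ 0.25 -0.32 -0.79] M [-0.005  0.003 -0.051] op 0.174
dpos [-0.0059, 0.0032, 0.1916] twist [0.0002, -0.002, -0.002]
```

>>> {"api": "send_rows", "payload": {"steps": [{"delta_pos":[-0.006,0.003,0.06],"twist":[0,-0.002,-0.002]},{"delta_pos":[-0.006,0.003,0.13],"twist":[0,-0.002,-0.002]},{"delta_pos":[-0.006,0.003,0.19],"twist":[0,-0.002,-0.002]},{"delta_pos":[-0.006,0.003,0.2],"twist":[0,-0.002,-0.002]}]}}

```text
clock: 19.15
ee_pos: [0.5168, 0.219, 0.0764]
orientation: [-0.15, 0.989, -0.0, -0.001]
ft_force: [-0.3, -1.2, -1.3]
opening: 0.169
```

```bash
python3 -c "
from h import *
plan((.5176,.2194,.0596),-2.8398)
c=snap('wrist','w12.png');s=snap('side','s12.png')
cv2.imwrite('pics/c12.png',np.hstack([c['img'][130:430,180:500],cv2.resize(s['img'][180:270,230:320],(360,360),interpolation=2)[:300]]))
"
```

```text
t 19.15 pos [0.5168 0.219  0.0764] yaw -2.8397 j [ 0.1   0.63 -0.8   1.86  0.56  0.9   0.9 ] F [-0.3  -1.18 -1.29] M [-0.041  0.042 -0.018] op 0.169
dpos [-0.0036, 0.0006, 0.0673] twist [0.0002, -0.0011, 0.0]
```

View pics/c12.png

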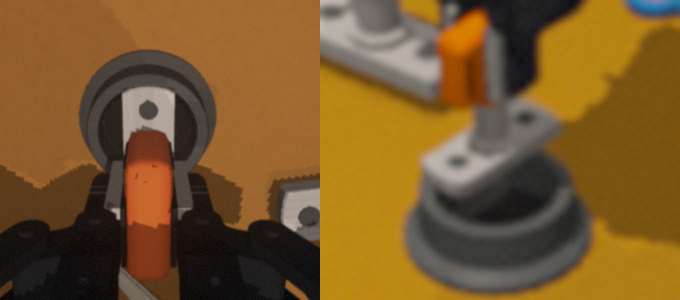

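Bar is centred over the cup. Lowering.

>>> {"api": "send_rows", "payload": {"steps": [{"delta_pos":[-0.003,0,0.02],"twist":[0,-0.001,0]},{"delta_pos":[-0.003,0,0.04],"twist":[0,-0.001,0]},{"delta_pos":[-0.003,0,0.055],"twist":[0,-0.001,0]},{"delta_pos":[-0.003,0,0.065],"twist":[0,-0.001,0]},{"delta_pos":[-0.003,0,0.067],"twist":[0,-0.001,0]}]}}

```text
clock: 19.88
ee_pos: [0.5181, 0.2197, 0.0606]
orientation: [-0.15, 0.989, 0.0, 0.001]
ft_force: [0.6, 0.0, -0.3]
opening: 0.176
```

```bash
python3 -c "
from h import *
plan((.5176,.2194,.0585),-2.8398)
c=snap('wrist','w13.png');s=snap('side','s13.png')
cv2.imwrite('pics/c13.png',np.hstack([c['img'][130:430,180:500],cv2.resize(s['img'][180:270,230:320],(360,360),interpolation=2)[:300]]))
"
```

```text
t 19.88 pos [0.5181 0.2197 0.0606] yaw -2.8396 j [ 0.08  0.65 -0.78  1.87  0.59  0.87  0.88] F [ 0.58  0.03 -0.31] M [ 0.006 -0.027 -0.037] op 0.176
dpos [0.0022, -0.0006, 0.0086] twist [0.0003, 0.0006, 0.0001]
```

View pics/c13.png

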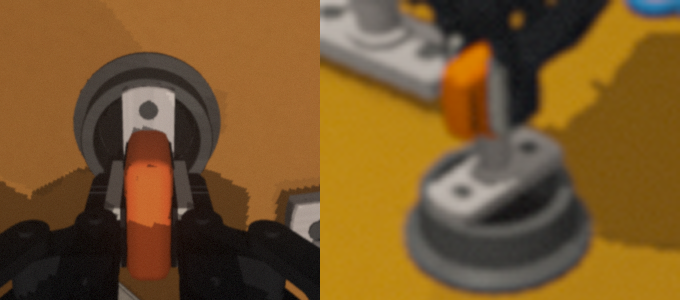

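>>> {"api": "send_rows", "payload": {"steps": [{"delta_pos":[0,0,0.003],"twist":[0,0,0]},{"delta_pos":[0,0,0.006],"twist":[0,0,0]},{"delta_pos":[0,0,0.007],"twist":[0,0,0]}]}}

```text
clock: 20.35
ee_pos: [0.5182, 0.2198, 0.0596]
orientation: [-0.15, 0.989, 0.0, 0.001]
ft_force: [-2.4, -1.2, 6.9]
opening: 0.177
```

```bash
python3 rd.py
```

```text
20.6 yaw -2.839610823860055 [0.51823161 0.21980853 0.05960232] Mz [-0.015 -0.046  0.012 -0.042 -0.014] -0.02107524401089943 [-1.96 -1.42  5.08]
r2060.png
```

Seated on the rim (about 6 N). Easing the squeeze, then opening.

>>> {"api": "send_rows", "payload": {"steps": [{"delta_pos":[0,0,-0.001],"twist":[0,0,0]},{"delta_pos":[0,0,-0.001],"twist":[0,0,0]}], "squeeze": 20}}

```text
clock: 20.95
ee_pos: [0.5182, 0.2198, 0.0597]
orientation: [-0.15, 0.989, 0.0, 0.001]
ft_force: [0.2, -0.3, -1.4]
opening: 0.168
```

>>> {"api": "send_rows", "payload": {"steps": [{"delta_pos":[0,0,0],"twist":[0,0,0]},{"delta_pos":[0,0,0],"twist":[0,0,0]},{"delta_pos":[0,0,0],"twist":[0,0,0]}], "grip": 0.5}}

```text
clock: 21.32
ee_pos: [0.5183, 0.2198, 0.0597]
orientation: [-0.15, 0.989, 0.0, 0.001]
ft_force: [0.4, -0.8, 0.5]
opening: 0.498
```

```bash
python3 -c "
from h import *
plan((.5176,.2194,.2),-2.8398)
c=snap('wrist','w14.png');s=snap('side','s14.png')
cv2.imwrite('pics/c14.png',np.hstack([c['img'][130:430,180:500],cv2.resize(s['img'][180:270,230:320],(360,360),interpolation=2)[:300]]))
"
```

```text
t 21.32 pos [0.5183 0.2198 0.0597] yaw -2.8396 j [ 0.08  0.65 -0.78  1.87  0.59  0.87  0.88] F [ 0.42 -0.8   0.49] M [ 0.036 -0.011  0.042] op 0.498
dpos [0.0021, -0.0005, -0.5611] twist [0.0003, 0.001, 0.0001]
```

View pics/c14.png

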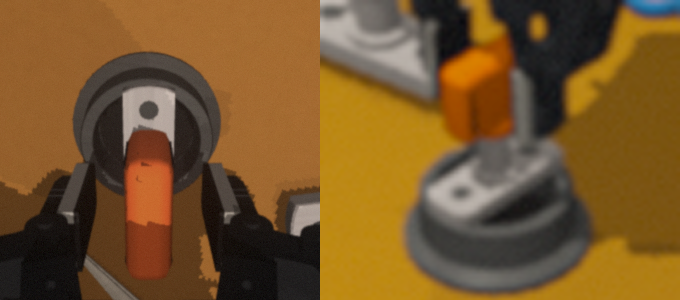

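The spanner stands freely on the rim and the fingers are clear on both sides. Rising straight up.

>>> {"api": "send_rows", "payload": {"steps": [{"delta_pos":[0,0,-0.05],"twist":[0,0,0]},{"delta_pos":[0,0,-0.15],"twist":[0,0,0]},{"delta_pos":[0,0,-0.35],"twist":[0,0,0]},{"delta_pos":[0,0,-0.55],"twist":[0,0,0]},{"delta_pos":[0,0,-0.7],"twist":[0,0,0]},{"delta_pos":[0,0,-0.7],"twist":[0,0,0]}]}}

```text
clock: 22.18
ee_pos: [0.5191, 0.2209, 0.2387]
orientation: [-0.15, 0.989, 0.001, 0.004]
ft_force: [-0.5, -0.7, -0.1]
opening: 0.503
```

```bash
python3 -c "
from h import *
plan((.5176,.2194,.2),-2.8398)
s=snap('side','s15.png')
a=cv2.imread('pics/side0.png');f=lambda i:cv2.resize(i[310:400,355:465],(330,270),interpolation=2)
g=lambda i:cv2.resize(i[130:330,160:400],(330,275),interpolation=2)
cv2.imwrite('pics/c15.png',np.hstack([np.vstack([g(a),f(a)]),np.vstack([g(s['img']),f(s['img'])])]))
F=lambda p:[(p[0]+.5)/3-.5+355,(p[1]+.5)/3-.5+310]
"
```

```text
t 22.18 pos [0.5191 0.2209 0.2387] yaw -2.8394 j [ 0.2   0.45 -0.92  1.7   0.38  1.18  1.05] F [-0.51 -0.68 -0.08] M [ 0.001  0.029 -0.079] op 0.503
dpos [0.0089, -0.004, 0.1548] twist [0.0004, 0.004, 0.0002]
```

View pics/c15.png

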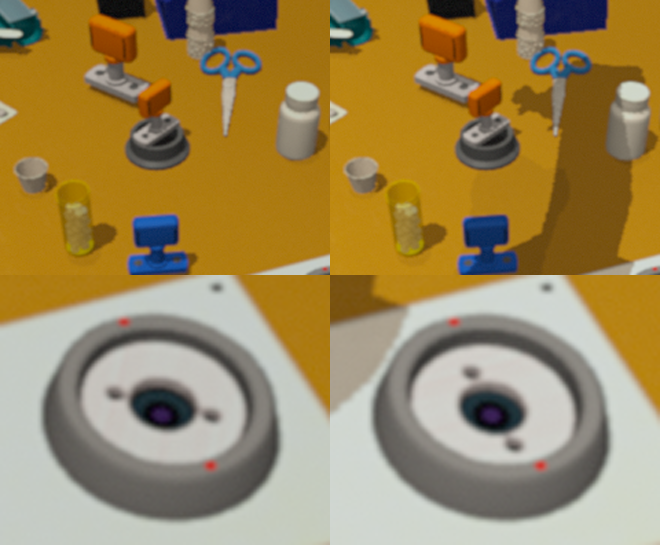

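Before on the left, after on the right: bottle, vial and cup are unmoved and the spanner is upright in its stand. Checking the hole angle numerically.

```bash
python3 -c "
from h import *
import pickle
S,C=pickle.load(open('cams.pkl','rb'))
F=lambda p:[(p[0]+.5)/3-.5+355,(p[1]+.5)/3-.5+310]
A=lambda P,z:(lambda v:(np.arctan2(v[1],v[0]),np.linalg.norm(v)))(onz(S,F(P[1]),z)-onz(S,F(P[0]),z))
h=A([(141,97),(184,170)],.062);d=A([(124,47),(210,190)],.072);print(h,d,h[0]-d[0])
a=cv2.imread('pics/side0.png').astype(int);b=cv2.imread('pics/s15.png').astype(int)
"
```

```text
(np.float64(-1.7904342213069824), np.float64(0.04050546222208813)) (np.float64(-1.786953671409684), np.float64(0.07947324291507188)) -0.0034805498972982907
```

Holes are 0.003 rad from the dots, which is locked within measurement. Handing in.

```bash
python3 -c "
from h import *
print(ctrl.job_done());print(ctrl.get_obs()['clock'])"
```

```text
the job is handed in; nothing more can be done
None
the job is handed in; nothing more can be done
```

The ring is tight against its stop, the spanner is back upright in its stand, and I handed the job in at about 22 s of the 67 s allowed.

- **Spanner:** I took the small orange one from the stand, not the larger orange one or the blue one. The pins went into the holes with no noticeable contact force.
- **Tightening:** I turned the ring clockwise about 0.95 rad. The moment held at about 0.15 N m, then climbed at the stop, and I stopped at 0.355 N m, inside the 0.3–0.4 range. I then backed off within the pins' play to zero moment before lifting out. Forces in each direction stayed within about 7 N at every reading I took.
- **Last checks:** The ring holes are within 0.003 rad of the red dots. The spanner is upright with its bar across the stand's rim, and the gripper is well clear. The bottle, vial and paper cup look unmoved compared with the first picture.
- **One disagreement:** At the stop the spanner stood about 0.1 rad past the dots, while the pins' play in the holes explains only about 0.06. The rest is probably twist in the grip or measurement error, as the ring itself measured in line.

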